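# Lay the sauce bottle in the labeller and hold the label feed at the mark

## Robot

A 6-joint arm with a two-finger parallel gripper is mounted at the origin on the work surface; the furniture and walls round the work are solid. World frame = base frame: x ahead of the robot, y to its left, z up, the work surface at z = 0. Lengths are in mm, angles in rad, forces in N, time in s.
With the tool pointing down it reaches from about 275 to 750 mm from the base axis. Payload 10.2 kg.
Tool frame: the origin (TCP) lies between the finger pads; the fingertips stand 22 mm ahead of it and the grasp point (between the pads) lies 3 mm ahead of it (ctrl.nose_length is the distance from the TCP to the fingertips, in mm); y points along the fingers, z is the direction in which the jaws open and shut, and the axes are right-handed (so a half turn about y gives the same grasp; the last joint's range is limited). The gripper opens to 85 mm and grips with 20 to 120 N. Pads are 22 mm wide; open, the fingers measure 114 mm over their backs; the gripper's body (76 mm by 85 mm) begins 54 mm behind the grasp point. The pads swing forward as they close: fully open they stand 13 mm farther back than shut.
Start: joints at [0.946, 0.313, 1.498, -0, 1.331, -0.223], TCP at [205.328, 483.189, 216.194] pointing down, gripper open.
Joint ranges: [-2.94, 2.94], [-0.97, 2.17], [0.19, 2.56], [-1.23, 4.37], [0.02, 3.11], [-2.88, 2.88]. Speed limits (rad/s): [2.39, 2.39, 3.01, 3.14, 3.14, 3.14].

## Interface

Orientations are given as a unit quaternion [w, x, y, z].
In Python, from rig import ctrl, eyes, models gives the robot as it stands.
- The arm moves only by the shell command python3 -m crank 'ROWS' [FORCE]. ROWS is JSON, a list of rows, each an object with "dp": the shift along the tool's x, y, z in mm, a list of three; "roll": the turn about the tool's y in rad; "gripper": the closure in counts, from 0 (fully open) to 255 (shut). A call has 1 to 10 rows; each row is the pose to reach, as a shift and turn from the pose commanded when the call began, along the tool's axes at that moment; what a row does not reach only later rows make up. A row lasts 1/12 s, in which the tool goes at most 41.7 mm and 7.16 degrees, less where a joint would pass 70% of its speed; a pose out of reach is approached as far as the arm can. A call with a gripper value outside its range is refused whole. The fingers move at their own pace and stop on an object; FORCE is the grip in N (left out, the last holds). Time passes only in rows, so rows that repeat a pose let the fingers close. It gives the time, the measured TCP pose, the force and the opening at its end, in the units of the state.
- ctrl.sense(): the state, without advancing time (a new reading comes with each control period).
- eyes.capture(name): name is "side" or "top" or "wrist"; returns a dict with "color" (480x640x3 uint8, red, green, blue), "fx", "fy", "cx", "cy" (pixels), "R" (3x3) and "t" (3): a world point X has camera coordinates R X + t. Camera axes: x right, y down, z forward; pixel columns grow to the right and rows downward; lengths in mm; the calibration is good to about 2 mm. The wrist camera is an equidistant fisheye: a pixel r from the principal point sees the ray r / f radians off the axis. A picture is of the moment at which its call begins. There is no depth.
- ctrl.finish_job(): hands the job in, once; it reports no verdict.
Trained networks look in a picture, given as the dict that the camera call returned (one of the last four; its "shot" number tells which), for a name from the list of things; names that differ only in an ending like _2 or _b are one class to them, and where a whole thing is asked for, a point or a joint stands for the part that bears it (a point fixed in the world has none). Each returns a list of dicts, best first, with "confidence" (0 to 1); they miss things now and then, are a little off and sometimes report something else, mostly with a low value. They report only what shows in the picture. A call takes as long as a camera call. They do not tell look-alikes from the thing itself.
- models.spot_in(picture, label): "extent" ([centre column, centre row, width, height] in pixels, round what is visible of it).
- models.spot_point(picture, label): "centre" ([column, row] in pixels: a listed point, or the origin of a listed thing).
The state is a dict: "time_s": time; "joints": joint angles; "dq": joint speeds; "tau": joint torques, N m; "eef_pos": TCP position; "ee_rot": TCP orientation; "force": force on the tool from outside, world axes, zero at the start; "wrist_torque": the same for the moment, N m; "grip_width": opening from 0.0 (shut) to 1.0 (fully open).
Only numpy, scipy, OpenCV 4.12 (cv2) and the standard library are available. Lean on these libraries where they do the work, as an engineer would, in place of code of your own. Each camera call takes 0.05 s, during which the arm holds its last target. There are 200 camera calls.

## Task

Lay the red-nozzled squeeze bottle that stands beside the bench labeller on its side in the sloping rod cradle of that labeller, bottom end down by the cradle's foot stop, and let go of it. Then pull the spring-return feed slide out by its black knob until its pointer stands on the red mark, and finish while still holding the knob there, so that the label can be wiped on. Leave the white-nozzled bottle and the other things where they stand.

Things in the scene. Friction and masses are not known exactly. Their poses are not given: they have to be found in the camera images.
- red_bottle: Squeeze bottle with red nozzle and pale yellow contents, to be laid down; starts upright on the table, left or right of the labeller. 63 mm across, cylindrical up to 136 mm, then a 52 mm collar and a nozzle tapering to 191 mm. 0.15 to 0.25 kg, centre of mass at about 80 mm. Origin: centre of its underside; z along its axis to the nozzle; yaw has no meaning.
- white_bottle: Squeeze bottle of the same size and frame with a white nozzle and brown contents, upright, a bystander. The two bottles may stand either side of the labeller.
- labeller: Bench labeller, fixed: grey base plate 310 (x) by 290 (y) by 12 mm, turned up to 15 degrees. Origin: on the table, 140 mm behind its near edge, midway in y; x to its back (away from the robot), y left, z up. Left: the cradle. Right, at y = -80 mm: feed housing, x 60 to 165, 90 mm wide, 94 mm high, its slide comes out to -x; scale rail beside the slide at y = -36 mm, 24 mm high.
- cradle (a point): Cradle on the labeller: two fixed steel rods (10 mm thick, centres y = +-20, z = -30.5 mm, x 0 to 145), sloping 20 degrees, low end nearest the robot at a black foot stop (x -6 to 0, y +-26, z up to 14). Origin: where the centre of the bottle's underside comes, 58 mm above the table. x: up the slope along the lying bottle towards its nozzle; y: level, left; z: normal to the slope.
- feed_travel (a joint): How far the feed slide is pulled out of the housing (towards -x of the labeller), in m: 0 home, 0.10 at its end. A spring draws it home with about 3.5 N at home and 0.7 N more for every 10 mm; it stays out only while held.
- feed_slide: The feed slide: a flat steel bar, 22 mm wide, with a black upright round knob on its front end. Knob: foot 26 mm above the table, stem 18 mm across from 36 to 66 mm, head 24 mm across above that, top at 82 mm. Origin: at table height under the knob's axis; axes are the labeller's. The housing front is 60 mm behind the knob axis when home.
- knob_grip (a point): Point on the knob's axis, 56 mm above the table: the height to grip the stem.
- pointer_tip (a point): Tip of the slide's pointer, a thin yellow finger with a black tip that reaches sideways (to +y) from under the knob over the scale rail, 30 mm above the table; it moves with the slide. It has the same x as the knob in the labeller's frame.
- mark: The red mark: a red saddle clip 12 mm wide along the scale rail, set at 45 to 85 mm of slide travel from home. Origin: under its centre, on the base plate; its axes are those of the labeller. The pointer stands at the mark when both have the same x in the labeller's frame.
- timer: White kitchen timer with a red knob, 62 mm across and 44 mm high, a bystander. Origin: centre of its underside.
- foil_cups: Stack of silver baking cups, 72 mm across and 61 mm high, a bystander. Origin: centre of its underside.
Not all that is in view belongs to the job. Leave any blue or orange look-alike of the red_bottle alone.

How it is judged:
By the outcome, as a careful person would: the job done as asked, in the order asked, and still so for the second after the job is handed in, while the arm keeps its last pose, push and grip.
It also fails if it takes over 58 s, if anything falls off the work surface, if the arm or the gripper's body presses on something with over 40 N, if the wrist force passes 120 N, or if a joint passes its speed limit or range.

## Working session

There is one attempt and no reset: what is moved stays moved. The work goes in short steps, Python scripts to look and compute and a shell command to move; the robot and the scene stay as the last step left them, time stands still between calls to the robot, and variables do not carry over. Pictures are saved under pics/ and viewed, about 8 in all and at most 12, crops included, and the job is handed in when it is done.

```bash
mkdir -p pics; ls
cat > h.py <<'E'
import numpy as np, cv2
from scipy.spatial.transform import Rotation as Ro
from rig import ctrl, eyes, models
def save(p,n,crop=None,s=1):
    im=p["color"][:,:,::-1]
    if crop: im=im[crop[1]:crop[3],crop[0]:crop[2]]
    cv2.imwrite(f"pics/{n}.png",cv2.resize(im,None,fx=s,fy=s,interpolation=cv2.INTER_CUBIC))
def ray(p,uv):
    R=np.array(p["R"]);t=np.array(p["t"]);c=-R.T@t
    d=np.array([(uv[0]-p["cx"])/p["fx"],(uv[1]-p["cy"])/p["fy"],1.]);d=R.T@d
    return c,d/np.linalg.norm(d)
def atz(p,uv,z):
    c,d=ray(p,uv);return c+d*(z-c[2])/d[2]
def tri(obs):
    A=np.zeros((3,3));b=np.zeros(3)
    for p,uv in obs:
        c,d=ray(p,uv);M=np.eye(3)-np.outer(d,d);A+=M;b+=M@c
    X=np.linalg.solve(A,b)
    return X,[round(float(np.linalg.norm((np.eye(3)-np.outer(ray(p,uv)[1],ray(p,uv)[1]))@(X-ray(p,uv)[0]))),1) for p,uv in obs]
def proj(p,X):
    x=np.array(p["R"])@X+np.array(p["t"]);return np.array([p["fx"]*x[0]/x[2]+p["cx"],p["fy"]*x[1]/x[2]+p["cy"]])
def rot(): 
    q=ctrl.sense()["ee_rot"];return Ro.from_quat([q[1],q[2],q[3],q[0]]).as_matrix()
E
python3 - <<'E'
from h import *
np.set_printoptions(precision=1,suppress=True)
s=ctrl.sense();print(s, ctrl.nose_length);print(rot())
P={n:eyes.capture(n) for n in("side","top")}
for n,p in P.items():
    print(n,"cam",-np.array(p["R"]).T@np.array(p["t"]),p["fx"],p["cx"],p["cy"])
    for l in["red_bottle","white_bottle","labeller","cradle","feed_slide","knob_grip","pointer_tip","mark","timer","foil_cups"]:
        print(l,[(np.round(d["centre"]),round(d["confidence"],2)) for d in models.spot_point(p,l)[:4]],end=' ')
        try: print([(np.round(d["extent"]),round(d["confidence"],2)) for d in models.spot_in(p,l)[:4]])
        except Exception as e: print(e)
a=np.vstack([P["side"]["color"],P["top"]["color"]])
save(P["side"],"side");save(P["top"],"top")
E
```

```text
pics
{'time_s': 0.0, 'joints': array([ 0.9,  0.3,  1.5, -0. ,  1.3, -0.2]), 'dq': array([-0.,  0., -0.,  0., -0.,  0.]), 'tau': array([ -0. , -41.2, -26. ,  -0. ,   0. ,   0. ]), 'eef_pos': array([205.2, 482.9, 215.6]), 'ee_rot': array([-0.7,  0.7, -0.1,  0.1]), 'force': array([ 0.2,  0.6, -1. ]), 'wrist_torque': array([ 0.,  0., -0.]), 'grip_width': 0.9962279645402013} 22.0
[[ 0.9 -0.   0.4]
 [-0.4 -0.   0.9]
 [-0.  -1.  -0. ]]
side cam [  378.4 -1324.4   769.9] 588.2433625680803 317.6179706551184 241.18354199398158
red_bottle [(array([279., 353.]), 0.89), (array([353., 332.]), 0.88), (array([333., 370.]), 0.61), (array([252., 329.]), 0.59)] [(array([333., 335.,  33.,  89.]), 0.85), (array([356., 299.,  26.,  86.]), 0.84), (array([248., 295.,  35.,  85.]), 0.79), (array([274., 321.,  30.,  89.]), 0.68)]
white_bottle [(array([308., 210.]), 0.71)] [(array([310., 185.,  22.,  61.]), 0.94)]
labeller [(array([334., 267.]), 0.84)] [(array([344., 265., 146.,  82.]), 0.55)]
cradle [(array([288., 240.]), 0.94)] [(array([342., 265., 148.,  87.]), 0.64)]
feed_slide [(array([340., 264.]), 0.73)
[... 953 characters left out ...]
eller [(array([306., 235.]), 0.63), (array([328., 211.]), 0.41)] [(array([303., 233., 141., 137.]), 0.65)]
cradle [(array([299., 275.]), 0.9), (array([394., 150.]), 0.33)] [(array([305., 231., 142., 131.]), 0.76)]
feed_slide [(array([325., 220.]), 0.74)] [(array([323., 210.,  17.,  21.]), 0.66)]
knob_grip [(array([327., 210.]), 0.67)] [(array([324., 209.,  21.,  21.]), 0.69), (array([302., 233., 143., 137.]), 0.48)]
pointer_tip [(array([315., 226.]), 0.6)] [(array([324., 212.,  20.,  22.]), 0.47)]
mark [(array([328., 242.]), 0.39)] []
timer [(array([188., 248.]), 0.72)] [(array([191., 249.,  26.,  22.]), 0.78)]
foil_cups [(array([395., 151.]), 0.85)] [(array([395., 147.,  23.,  26.]), 0.92)]
```

View pics/side.png

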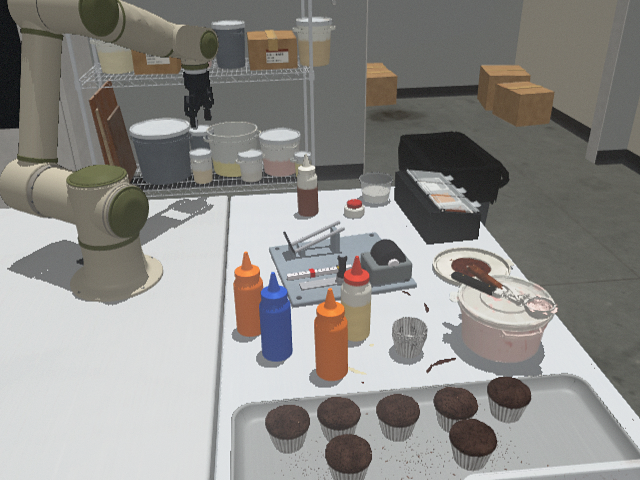

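View pics/top.png

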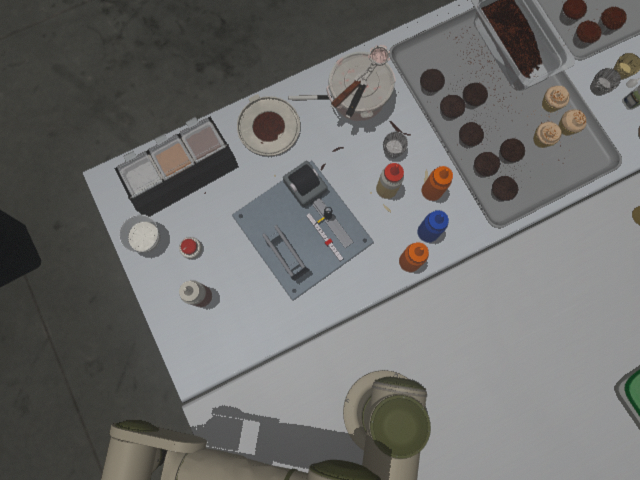

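The side view has one bottle with a red nozzle and pale yellow contents, at (357,300); in the top view it is at (390,181). Look-alikes I'm leaving alone: orange at side (248,297) and (331,337), blue at (276,320). White-nozzled bottle: side (308,187), top (195,293). The labeller is at top (303,232), with the red mark at about (327,242).

```bash
cat > l.py <<'E'
from h import *
np.set_printoptions(precision=1,suppress=True)
S=eyes.capture("side");T=eyes.capture("top")
E
python3 - <<'E'
from l import *
a=cv2.resize(T["color"][150:310,220:420],None,fx=4,fy=4,interpolation=cv2.INTER_CUBIC)
cv2.imwrite("pics/c1.png",a[:,:,::-1][:600])
b=cv2.resize(S["color"][205:355,260:420],None,fx=4,fy=4,interpolation=cv2.INTER_CUBIC)
cv2.imwrite("pics/c2.png",b[:,:,::-1])
for n,a,b in [("knob_grip",(342,264),(327,210)),("redbase",(353,332),None),("cradle",(288,240),(299,275)),("tip",(357,260),(395,170))]:
    if b: print(n,tri([(S,a),(T,b)]))
    else: print(n,atz(S,a,0))
E
```

```text
knob_grip (array([ 558.8, -112.8,   58.6]), [4.3, 4.3])
redbase [ 550.6 -306.8    0. ]
cradle (array([433.7,  40. ,  51.9]), [0.2, 0.2])
tip (array([ 554.5, -305.7,  177.3]), [2.7, 2.7])
```

View pics/c1.png

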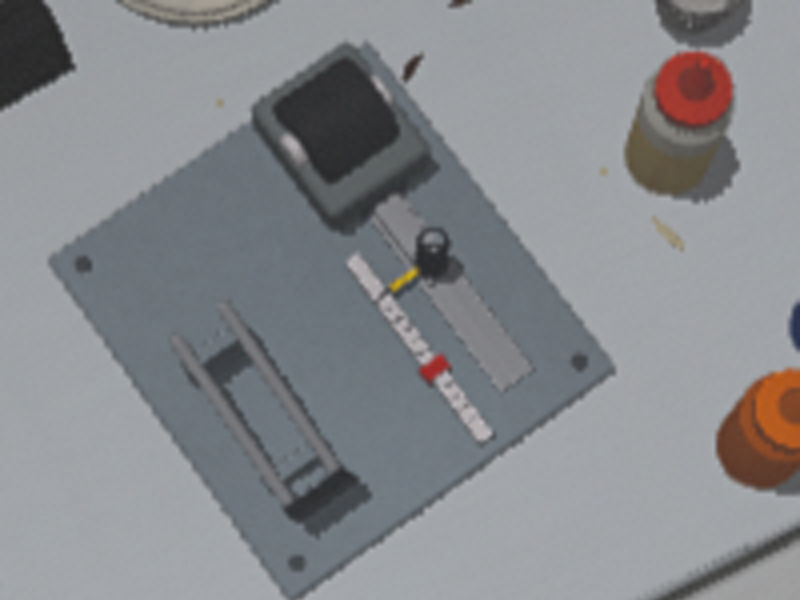

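View pics/c2.png

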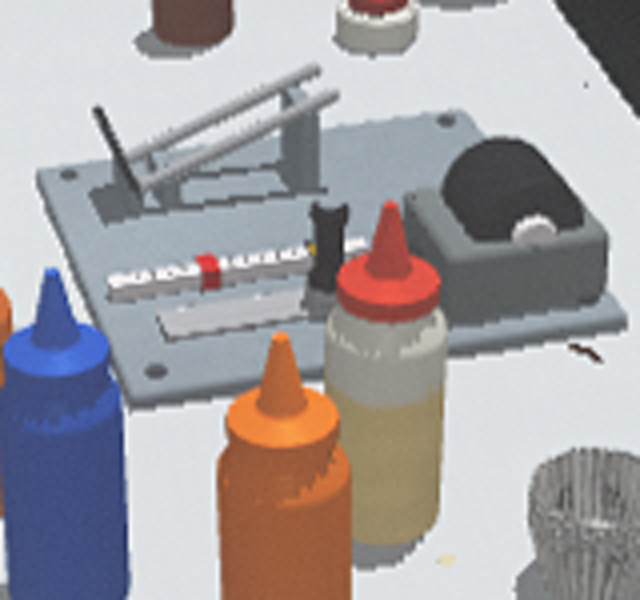

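Run:
```python
from l import *
from scipy.optimize import least_squares
c1=lambda u,v:(220+u/4-.4,150+v/4-.4); c2=lambda u,v:(260+u/4-.4,205+v/4-.4)
plate=[(-140,145,c1(292,600),c2(38,173)),(-140,-145,c1(614,370),c2(130,405)),(170,145,c1(50,262),c2(462,110)),(170,-145,None,c2(628,320))]
def W(q,X): c,s=np.cos(q[2]),np.sin(q[2]);return np.array([q[0]+c*X[0]-s*X[1],q[1]+s*X[0]+c*X[1],X[2]])
a20=np.radians(20)
def C(q,X): # cradle pt -> labeller pt
    return np.array([q[3]+np.cos(a20)*X[0]-np.sin(a20)*X[2],q[4]+X[1],58+np.sin(a20)*X[0]+np.cos(a20)*X[2]])
def res(q,full=False):
    r=[]
    for x,y,t,s in plate:
        X=W(q,(x,y,12))
        if t: r+=[proj(T,X)-t]
        r+=[proj(S,X)-s]
    for y,t,s in[(20,c1(180,340),c2(316,69)),(-20,c1(227,305),c2(334,96))]:
        X=W(q,C(q,(145,y,-30.5)));r+=[proj(T,X)-t,proj(S,X)-s]
    kx=q[5]
    r+=[proj(T,W(q,(kx,-80,82)))-c1(432,236), proj(S,W(q,(kx,-80,82)))-c2(330,207)]
    r+=[proj(T,W(q,(q[6],-36,25)))-c1(434,367), proj(S,W(q,(q[6],-36,22)))-c2(208,270)]
    return np.array(r) if full else np.ravel(r)
o=least_squares(res,[500,0,0,-50,70,0,-60],x_scale=[10,10,.1,10,10,10,10],loss="soft_l1")
print(o.x,np.degrees(o.x[2]));print(res(o.x,True))
q=o.x
print("knob",W(q,(q[5],-80,56)),"mark",W(q,(q[6],-36,0)),"travel",q[5]-q[6],"tip",W(q,(q[5],-36,30)),"tip px",c1(388,292),proj(T,W(q,(q[5],-36,30))))
print("cradle",W(q,(q[3],q[4],58)),"mid z34 knob x expected 0")
# red bottle
def rb(b): return np.ravel([proj(S,(b[0],b[1],191))-c2(391,203),proj(T,(b[0],b[1],148))-c1(694,88),proj(S,(b[0],b[1],150))-c2(388,295)])
b=least_squares(rb,[550,-305]);print("red",b.x,b.fun)
print("redbase px",proj(S,(b.x[0],b.x[1],0)))
for n,uv in[("orange",(331,362)),("orange2",(250,330)),("blue",(277,353)),("cups",(409,352))]: print(n,atz(S,uv,0))
```

```text
[541.9 -35.5   0.2 -98.5  84.6   2.8 -63.2] 8.913613450936676
[[ 0.4  1.2]
 [-1.  -1.4]
 [ 2.2  0. ]
 [-0.2 -1.6]
 [-0.2 -0.8]
 [ 0.9 -0.9]
 [ 0.9 -1.1]
 [ 0.2 -0.1]
 [ 0.2 -0.3]
 [ 0.3  0.4]
 [ 0.2 -0.6]
 [ 0.9  0.9]
 [ 1.  -1. ]
 [ 1.   0.2]
 [ 0.6 -0.1]]
knob [ 557.1 -114.1   56. ] mark [485.  -80.8   0. ] travel 66.04916988934053 tip [550.3 -70.6  30. ] tip px (316.6, 222.6) [315.7 222.9]
cradle [431.4  32.8  58. ] mid z34 knob x expected 0
red [ 556.  -313.9] [-0.1  1.   2.3 -0.6  0.3 -4.4]
redbase px [356.  333.8]
orange [ 490.9 -399.5    0. ]
orange2 [ 329.3 -270.3    0. ]
blue [ 384.2 -356.9    0. ]
cups [ 653.6 -388.8    0. ]
```

Crop c2 confirms the choice: the red-nozzled bottle with pale yellow contents is at crop (385,400), i.e. side (356,305), with its base at about world (553,-308). The labeller is at about (542,-35), yaw 8.9°. The mark is about 66 mm from home, which is within 45–85. The pointer is home at top (317,223).

The tool can only point down, so I'll grip the bottle near its shoulder and pivot it in the jaws against the rods.

```bash
cat >> h.py <<'E'
def go(x,y,z,yaw=None):
    R=rot();s=ctrl.sense();d=R.T@(np.array([x,y,z])-s["eef_pos"])
    cur=np.arctan2(R[1,0],R[0,0]);out=f"dp {np.round(d,1)}"
    if yaw is not None: out+=f" roll {-(np.radians(yaw)-cur):.3f}"
    print(out,"yaw now",round(np.degrees(cur),1),"pos",np.round(s["eef_pos"],1),"F",np.round(s["force"],1),"w",round(s["grip_width"],3),"t",round(s["time_s"],2))
E
python3 -c "
from h import *
go(553,-308,300,8.9)"
```

```text
dp [ 629.4  -83.8 -592.2] roll -0.557 yaw now -23.0 pos [205.3 483.2 216.2] F [-0.4  0.5  0.1] w 1.0 t 2.3
```

```bash
python3 -m crank '[{"dp":[0,-42,0],"roll":0,"gripper":0},{"dp":[0,-84,0],"roll":0,"gripper":0},{"dp":[30,-84,-28],"roll":-0.1,"gripper":0},{"dp":[60,-84,-56],"roll":-0.2,"gripper":0},{"dp":[90,-84,-84],"roll":-0.3,"gripper":0},{"dp":[120,-84,-112],"roll":-0.4,"gripper":0},{"dp":[150,-84,-140],"roll":-0.5,"gripper":0},{"dp":[180,-84,-168],"roll":-0.557,"gripper":0},{"dp":[210,-84,-196],"roll":-0.557,"gripper":0},{"dp":[240,-84,-224],"roll":-0.557,"gripper":0}]' 40
python3 -c "
from h import *
go(553,-308,300,8.9)"
```

```text
time_s: 3.13
eef_pos: [336.5, 186.4, 300.4]
ee_rot: [0.705, -0.705, -0.055, 0.055]
force: [1.5, 0.9, -0.1]
grip_width: 1.0
dp [ 1.37e+02  5.00e-01 -5.22e+02] roll 0.001 yaw now 8.9 pos [336.5 186.4 300.4] F [ 1.5  0.9 -0.1] w 1.0 t 3.13
```

```bash
python3 -m crank '[{"dp":[137,0,-522],"roll":0,"gripper":0},{"dp":[137,0,-522],"roll":0,"gripper":0},{"dp":[137,0,-522],"roll":0,"gripper":0},{"dp":[137,0,-522],"roll":0,"gripper":0},{"dp":[137,0,-522],"roll":0,"gripper":0},{"dp":[137,0,-522],"roll":0,"gripper":0},{"dp":[137,0,-522],"roll":0,"gripper":0},{"dp":[137,0,-522],"roll":0,"gripper":0},{"dp":[137,0,-522],"roll":0,"gripper":0},{"dp":[137,0,-522],"roll":0,"gripper":0}]'
python3 - <<'E'
from h import *
np.set_printoptions(precision=1,suppress=True)
go(553,-308,300,8.9)
p=eyes.capture("wrist");save(p,"w1")
print(p["fx"],p["cx"],p["cy"],"cam",-np.array(p["R"]).T@p["t"]);print(p["R"])
E
```

```text
time_s: 3.97
eef_pos: [503.6, -195.8, 300.2]
ee_rot: [-0.705, 0.705, 0.055, -0.055]
force: [0.3, 0.3, 0.6]
grip_width: 0.996
dp [  31.5    0.2 -118.5] roll -0.001 yaw now 8.9 pos [ 503.6 -195.8  300.2] F [0.3 0.3 0.6] w 0.996 t 3.97
371.64829954431775 321.3522691568025 240.42255920578424 cam [ 435.  -206.9  459.3]
[[-0.2  1.  -0. ]
 [ 1.   0.1  0.3]
 [ 0.3  0.  -1. ]]
```

View pics/w1.png

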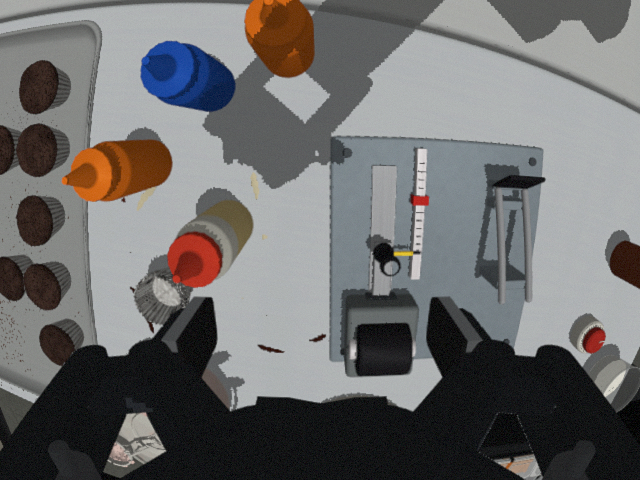

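Wrist view: red cap (195,261), nozzle tip (181,282), cradle rods' upper ends (501,300)/(530,300), foot stop (518,182), mark (420,200), pointer (415,254). I'll refit with this view added.

```bash
cat >> h.py <<'E'
def fproj(p,X):
    x=np.array(p["R"])@X+np.array(p["t"]);n=np.hypot(x[0],x[1]);r=np.arctan2(n,x[2])*p["fx"]/n
    return np.array([p["cx"]+r*x[0],p["cy"]+r*x[1]])
E
python3 - <<'E'
from h import *
from scipy.optimize import least_squares
np.set_printoptions(precision=1,suppress=True)
p=eyes.capture("wrist")
for l in["red_bottle","cradle","knob_grip","pointer_tip","mark"]: print(l,[(np.round(d["centre"],1),round(d["confidence"],2)) for d in models.spot_point(p,l)[:3]])
save(p,"w1c",(325,125,555,385),2.3)
def W(q,X): c,s=np.cos(q[2]),np.sin(q[2]);return np.array([q[0]+c*X[0]-s*X[1],q[1]+s*X[0]+c*X[1],X[2]])
a=np.radians(20)
def C(q,X): return W(q,np.array([q[3]+np.cos(a)*X[0]-np.sin(a)*X[2],q[4]+X[1],58+np.sin(a)*X[0]+np.cos(a)*X[2]]))
q=[541.9,-35.5,np.radians(8.9),-98.5,84.6]
for n,X in[("nr",W(q,(-140,-145,12))),("nl",W(q,(-140,145,12))),("rodL",C(q,(145,20,-30.5))),("rodR",C(q,(145,-20,-30.5))),("stopL",C(q,(0,26,14))),("stopR",C(q,(0,-26,14))),("knobtop",W(q,(0,-80,82))),("tip",W(q,(0,-36,30))),("mark",W(q,(-63,-36,24))),("redtip",(553,-308,191)),("redtop",(553,-308,136)),("redbase",(553,-308,0))]: print(n,fproj(p,X))
E
```

```text
red_bottle [(array([231.9, 225. ]), 0.72), (array([157.6, 163.8]), 0.71), (array([293.5,  54.2]), 0.62)]
cradle [(array([529.6, 185.7]), 0.87)]
knob_grip [(array([391.3, 265.3]), 0.62)]
pointer_tip [(array([424.7, 251.1]), 0.7), (array([384.8, 244.3]), 0.2)]
mark [(array([424.1, 199.4]), 0.72)]
nr [333.  132.2]
nl [546.7 144.5]
rodL [531.7 296.2]
rodR [505.1 298. ]
stopL [548.8 174.7]
stopR [512.8 172. ]
knobtop [394.7 263.9]
tip [421.5 249.5]
mark [423.3 198.2]
redtip [182.2 272.2]
redtop [202.3 251.9]
redbase [234.4 220.4]
```

View pics/w1c.png

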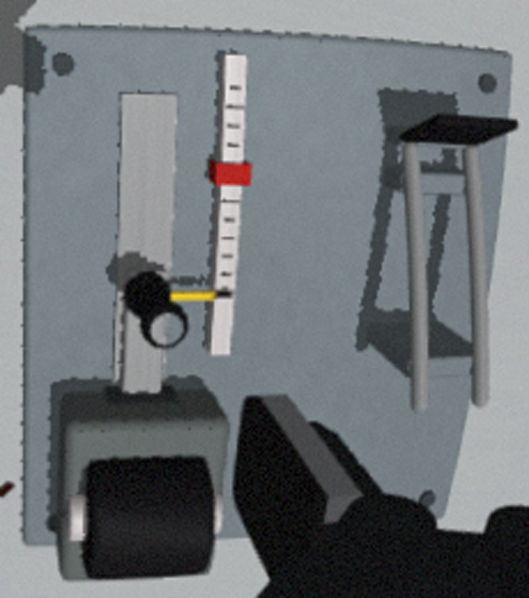

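Three views agree within about 3 mm. Working poses: labeller (543,-34.5), cradle origin (433,34,58), bottle (557,-311).

```bash
python3 -m crank '[{"dp":[37,0,-121],"roll":0,"gripper":0},{"dp":[37,0,-121],"roll":0,"gripper":0},{"dp":[37,0,-121],"roll":0,"gripper":0},{"dp":[37,0,-121],"roll":0,"gripper":0},{"dp":[37,25,-121],"roll":0,"gripper":0},{"dp":[37,50,-121],"roll":0,"gripper":0},{"dp":[37,70,-121],"roll":0,"gripper":0},{"dp":[37,70,-121],"roll":0,"gripper":0}]'
python3 - <<'E'
from h import *
np.set_printoptions(precision=1,suppress=True)
go(557,-311,146,8.9)
p=eyes.capture("wrist");save(p,"w2")
print([(np.round(d["centre"],1),round(d["confidence"],2)) for d in models.spot_point(p,"red_bottle")[:3]])
for z in(191,136,0): print(fproj(p,(557,-311,z)))
E
```

```text
time_s: 4.98
eef_pos: [557.4, -305.5, 226.5]
ee_rot: [0.707, -0.703, -0.054, 0.057]
force: [0.3, 0.9, -0.9]
grip_width: 0.995
dp [-0.9 80.5 -5.8] roll 0.001 yaw now 9.0 pos [ 557.4 -305.5  226.5] F [ 0.3  0.9 -0.9] w 0.995 t 4.98
[(array([220.3, 133. ]), 0.9), (array([321.5, 205.7]), 0.8), (array([296.4,  41.4]), 0.78)]
[312.2 264.3]
[313.6 238.5]
[315.6 204.9]
```

View pics/w2.png

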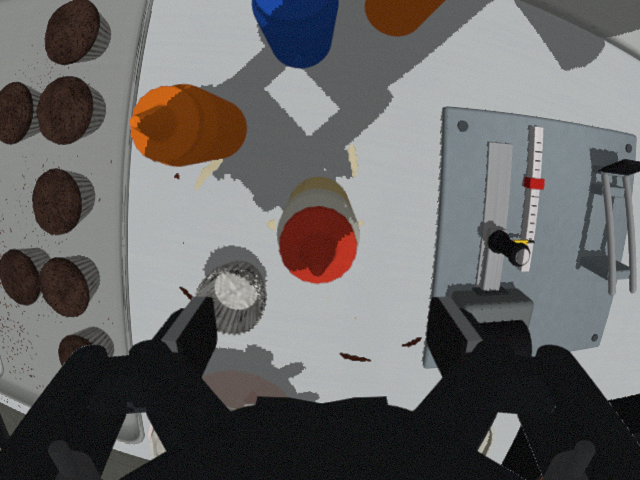

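Bottle axis at column ~319 (nozzle tip (320,270)), centred between the fingers (~322), cups (237,290) stay well below the fingertips. Going down and closing.

```bash
python3 -m crank '[{"dp":[1,30,-1],"roll":0,"gripper":0},{"dp":[1,60,-1],"roll":0,"gripper":0},{"dp":[1,78,-1],"roll":0,"gripper":0},{"dp":[1,81,-1],"roll":0,"gripper":0},{"dp":[1,81,-1],"roll":0,"gripper":80},{"dp":[1,81,-1],"roll":0,"gripper":140},{"dp":[1,81,-1],"roll":0,"gripper":140},{"dp":[1,81,-1],"roll":0,"gripper":140},{"dp":[1,81,-1],"roll":0,"gripper":140},{"dp":[1,81,-1],"roll":0,"gripper":140}]' 40
python3 - <<'E'
from h import *
go(557,-311,146,8.9)
p=eyes.capture("side");save(p,"s2",(300,200,420,360),4)
p=eyes.capture("wrist");save(p,"w3")
E
```

```text
time_s: 5.92
eef_pos: [559.8, -308.4, 149.8]
ee_rot: [-0.705, 0.705, 0.055, -0.055]
force: [-0.6, 0.4, -0.2]
grip_width: 0.452
dp [-3.1  3.8 -2.1] roll -0.000 yaw now 8.9 pos [ 559.8 -308.4  149.8] F [-0.6  0.4 -0.2] w 0.452 t 5.92
```

View pics/s2.png

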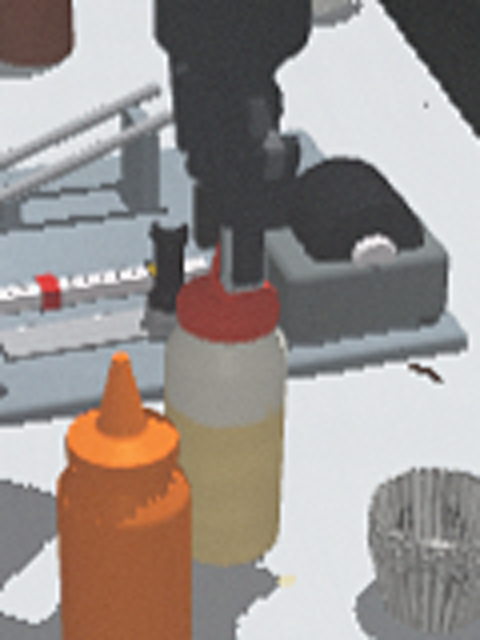

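View pics/w3.png

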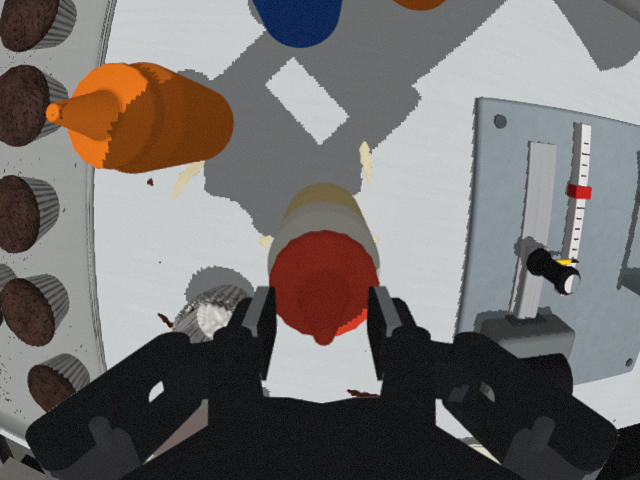

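Run:
```python
from h import *
np.set_printoptions(precision=1,suppress=True)
p=eyes.capture("wrist");s=ctrl.sense();R=rot();e=s["eef_pos"];print(e,s["grip_width"])
for back in(-25,-19,-10,0,10):
  for w in(38,52):
    print(back,w,[fproj(p,e+R@np.array([0,3-back-0,0])+R[:,2]*k*w/2) for k in(-1,1)])
for z in(136,145,150,155,191): print("axis",z,fproj(p,(559,-308,z)),"edge26",fproj(p,np.array((559,-308,z))+R[:,2]*-26),fproj(p,np.array((559,-308,z))+R[:,2]*26))
```

```text
[ 559.6 -308.4  149.4] 0.44972463748315983
-25 38 [array([286.9, 270.7]), array([357.5, 270.7])]
-25 52 [array([274. , 270.6]), array([370.4, 270.6])]
-19 38 [array([285.9, 274.7]), array([358.5, 274.6])]
-19 52 [array([272.6, 274.6]), array([371.8, 274.5])]
-10 38 [array([284.3, 281.1]), array([360.2, 281. ])]
-10 52 [array([270.4, 281. ]), array([374.1, 280.9])]
0 38 [array([282.3, 288.9]), array([362.3, 288.9])]
0 52 [array([267.8, 288.8]), array([376.8, 288.7])]
10 38 [array([280.2, 297.6]), array([364.5, 297.5])]
10 52 [array([264.8, 297.4]), array([379.9, 297.3])]
axis 136 [323.2 279.9] edge26 [271.4 279.7] [374.9 279.6]
axis 145 [323.3 286.9] edge26 [269.  286.6] [377.4 286.5]
axis 150 [323.3 291. ] edge26 [267.6 290.7] [378.9 290.6]
axis 155 [323.4 295.4] edge26 [266.2 295.1] [380.5 294.9]
axis 191 [323.9 335.7] edge26 [252.9 334.6] [394.6 334.4]
```

Run:
```python
from h import *
np.set_printoptions(precision=1,suppress=True)
p=eyes.capture("side")
for z in(120,128,136,145,155): print(z,proj(p,(560,-332,z)),"cap front",proj(p,(559,-334,z)),"axis",proj(p,(559,-308,z)), "bodyfront",proj(p,(559,-339.5,z)))
print("tip",proj(p,(559,-308,191)),"base front",proj(p,(554,-339.5,0)))
```

```text
120 [360.2 291.1] cap front [359.8 291.7] axis [357.7 284.9] bodyfront [360.3 293.1]
128 [360.2 287.8] cap front [359.9 288.3] axis [357.8 281.6] bodyfront [360.4 289.8]
136 [360.3 284.4] cap front [360. 285.] axis [357.8 278.3] bodyfront [360.4 286.4]
145 [360.4 280.6] cap front [360.  281.2] axis [357.9 274.5] bodyfront [360.5 282.6]
155 [360.4 276.3] cap front [360.1 276.9] axis [357.9 270.3] bodyfront [360.6 278.3]
tip [358.2 254.9] base front [357.1 341.2]
```

The side crop and the wrist view both show the fingertips just above the red collar, at z≈155–160, closing on nothing: width equals the command and force is zero. So the tips stand higher than the nominal 22 mm ahead of the TCP. I'll reopen and go down in small steps, watching the force.

```bash
python3 -m crank '[{"dp":[0,0,0],"roll":0,"gripper":0},{"dp":[0,0,0],"roll":0,"gripper":0},{"dp":[0,0,0],"roll":0,"gripper":0},{"dp":[0,0,0],"roll":0,"gripper":0},{"dp":[0,3,0],"roll":0,"gripper":0},{"dp":[0,6,0],"roll":0,"gripper":0},{"dp":[0,8,0],"roll":0,"gripper":0},{"dp":[0,10,0],"roll":0,"gripper":0},{"dp":[0,10,0],"roll":0,"gripper":0}]'; python3 -m crank '[{"dp":[0,2,0],"roll":0,"gripper":0},{"dp":[0,4,0],"roll":0,"gripper":0},{"dp":[0,4,0],"roll":0,"gripper":0}]';python3 -m crank '[{"dp":[0,2,0],"roll":0,"gripper":0},{"dp":[0,4,0],"roll":0,"gripper":0},{"dp":[0,4,0],"roll":0,"gripper":0}]'
```

```text
time_s: 6.87
eef_pos: [559.4, -308.2, 138.6]
ee_rot: [0.705, -0.705, -0.055, 0.055]
force: [-0.2, -0.1, 0.1]
grip_width: 1.004
time_s: 7.12
eef_pos: [559.5, -308.2, 134.7]
ee_rot: [0.705, -0.705, -0.055, 0.055]
force: [-0.4, -0.2, 0.0]
grip_width: 1.002
time_s: 7.37
eef_pos: [559.5, -308.2, 130.7]
ee_rot: [0.705, -0.705, -0.055, 0.055]
force: [0.4, 0.2, 0.6]
grip_width: 1.0
```

Run:
```python
from h import *
go(559,-308,146,8.9)
p=eyes.capture("side");save(p,"s3",(300,190,420,350),3.7)
```

```text
dp [ -0.4 -15.3   0.3] roll -0.000 yaw now 8.9 pos [ 559.5 -308.2  130.7] F [0.4 0.2 0.6] w 1.0 t 7.37
```

View pics/s3.png

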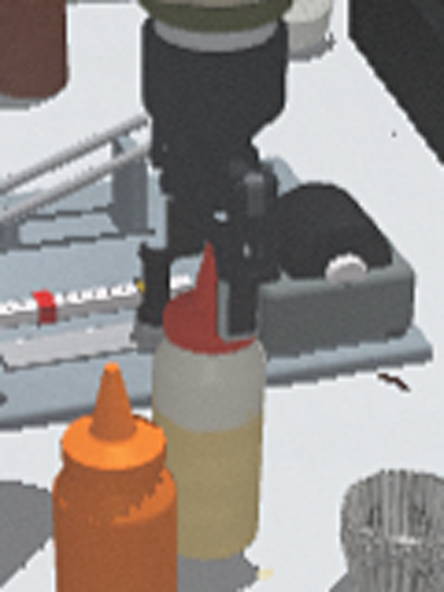

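The open near fingertip is at crop (240,335), about z=157, with the nozzle clear of the palm by roughly 26 mm. I need about 24 mm more depth, checking the force as I go.

```bash
python3 -m crank '[{"dp":[-1,3,0],"roll":0,"gripper":0},{"dp":[-2,6,0],"roll":0,"gripper":0},{"dp":[-3,10,0],"roll":0,"gripper":0},{"dp":[-3,13,0],"roll":0,"gripper":0},{"dp":[-3,13,0],"roll":0,"gripper":0}]'; python3 -m crank '[{"dp":[0,2,0],"roll":0,"gripper":0},{"dp":[0,4,0],"roll":0,"gripper":0},{"dp":[0,6,0],"roll":0,"gripper":0},{"dp":[0,6,0],"roll":0,"gripper":0}]';python3 -m crank '[{"dp":[0,2,0],"roll":0,"gripper":0},{"dp":[0,4,0],"roll":0,"gripper":0},{"dp":[0,4,0],"roll":0,"gripper":0}]'; python3 -m crank '[{"dp":[0,0,0],"roll":0,"gripper":60},{"dp":[0,0,0],"roll":0,"gripper":100},{"dp":[0,0,0],"roll":0,"gripper":140},{"dp":[0,0,0],"roll":0,"gripper":140},{"dp":[0,0,0],"roll":0,"gripper":140},{"dp":[0,0,0],"roll":0,"gripper":140}]' 35
```

```text
time_s: 7.83
eef_pos: [556.3, -308.6, 117.2]
ee_rot: [0.705, -0.705, -0.054, 0.055]
force: [-1.3, 0.2, 0.4]
grip_width: 1.0
time_s: 8.17
eef_pos: [556.5, -308.7, 111.7]
ee_rot: [0.705, -0.705, -0.055, 0.055]
force: [-0.7, 0.1, -0.2]
grip_width: 0.995
time_s: 8.42
eef_pos: [556.5, -308.7, 107.7]
ee_rot: [0.705, -0.705, -0.055, 0.055]
force: [-0.2, 0.8, 0.2]
grip_width: 1.002
time_s: 8.92
eef_pos: [556.8, -308.8, 108.7]
ee_rot: [-0.705, 0.705, 0.055, -0.055]
force: [-0.3, 1.5, 4.4]
grip_width: 0.599
```

Width is about 51 mm with a light push up. The pads are on the 52 mm collar with their tips on the shoulder. Gripping there would block the pivot, so I want the 63 mm body. I'll open and feel further down.

```bash
python3 -m crank '[{"dp":[0,0,0],"roll":0,"gripper":0},{"dp":[0,0,0],"roll":0,"gripper":0},{"dp":[0,0,0],"roll":0,"gripper":0},{"dp":[0,0,0],"roll":0,"gripper":0},{"dp":[0,3,0],"roll":0,"gripper":0},{"dp":[0,5,0],"roll":0,"gripper":0},{"dp":[0,5,0],"roll":0,"gripper":0}]'; python3 -m crank '[{"dp":[0,2,0],"roll":0,"gripper":0},{"dp":[0,2,0],"roll":0,"gripper":0}]';python3 -m crank '[{"dp":[0,2,0],"roll":0,"gripper":0},{"dp":[0,2,0],"roll":0,"gripper":0}]'
```

```text
time_s: 9.5
eef_pos: [556.4, -308.6, 102.4]
ee_rot: [0.705, -0.705, -0.055, 0.055]
force: [0.3, -0.6, -0.2]
grip_width: 0.999
time_s: 9.67
eef_pos: [556.8, -308.9, 101.3]
ee_rot: [-0.705, 0.705, 0.055, -0.055]
force: [-0.5, 0.4, 2.8]
grip_width: 1.002
time_s: 9.83
eef_pos: [557.5, -309.4, 101.0]
ee_rot: [-0.704, 0.706, 0.056, -0.054]
force: [-0.8, 1.4, 9.9]
grip_width: 0.998
```

The nozzle tip meets the palm at TCP≈101.5, so that's the depth limit. I'll back off a little and grip.

```bash
python3 -m crank '[{"dp":[0,-1.5,0],"roll":0,"gripper":0},{"dp":[0,-1.5,0],"roll":0,"gripper":70},{"dp":[0,-1.5,0],"roll":0,"gripper":140},{"dp":[0,-1.5,0],"roll":0,"gripper":140},{"dp":[0,-1.5,0],"roll":0,"gripper":140},{"dp":[0,-1.5,0],"roll":0,"gripper":140}]' 30;  python3 -m crank '[{"dp":[0,-10,0],"roll":0,"gripper":140},{"dp":[0,-20,0],"roll":0,"gripper":140},{"dp":[0,-30,0],"roll":0,"gripper":140},{"dp":[0,-30,0],"roll":0,"gripper":140}]'
python3 - <<'E'
from h import *
p=eyes.capture("side");save(p,"s4",(280,170,420,350),3.3)
w=eyes.capture("wrist");save(w,"w4")
for d in models.spot_in(p,"red_bottle")[:4]:print(np.round(d["extent"]),d["confidence"])
for d in models.spot_point(p,"red_bottle")[:4]:print(np.round(d["centre"]),d["confidence"])
print(proj(p,(557,-309,0)),proj(p,(557,-309,30)))
E
```

```text
time_s: 10.33
eef_pos: [556.9, -308.2, 101.7]
ee_rot: [0.705, -0.705, -0.055, 0.055]
force: [-1.7, 4.9, 11.3]
grip_width: 0.639
time_s: 10.67
eef_pos: [557.4, -309.5, 133.2]
ee_rot: [-0.704, 0.706, 0.056, -0.054]
force: [-0.3, 0.1, -1.3]
grip_width: 0.635
[356. 290.  29.  83.] 0.93
[275. 319.  30.  88.] 0.76
[333. 332.  35.  93.] 0.7
[249. 294.  35.  81.] 0.56
[250. 330.] 0.78
[279. 354.] 0.67
[332. 373.] 0.63
[355. 321.] 0.58
[356.09707645 332.38370587] [356.27403639 320.98420012]
```

The lift worked: the net puts the base at (355,321), i.e. about 30 mm up. Next I carry it above the cradle.

```bash
python3 -m crank '[{"dp":[0,-30,0],"roll":0,"gripper":140},{"dp":[0,-65,0],"roll":0,"gripper":140},{"dp":[0,-95,0],"roll":0,"gripper":140},{"dp":[0,-105,0],"roll":0,"gripper":140},{"dp":[0,-105,0],"roll":0,"gripper":140}]'
python3 - <<'E'
from h import *
go(472,40,237,8.9)
E
```

```text
time_s: 11.28
eef_pos: [557.2, -309.3, 237.8]
ee_rot: [-0.704, 0.706, 0.056, -0.054]
force: [0.9, 0.1, -2.4]
grip_width: 0.631
dp [-30.2  -0.4 358.3] roll -0.000 yaw now 8.9 pos [ 557.2 -309.3  237.8] F [ 0.9  0.1 -2.4] w 0.631 t 11.28
```

```bash
python3 -m crank '[{"dp":[-2,0,20],"roll":0,"gripper":140},{"dp":[-5,0,55],"roll":0,"gripper":140},{"dp":[-8,0,90],"roll":0,"gripper":140},{"dp":[-11,0,125],"roll":0,"gripper":140},{"dp":[-14,0,160],"roll":0,"gripper":140},{"dp":[-17,0,195],"roll":0,"gripper":140},{"dp":[-20,0,230],"roll":0,"gripper":140},{"dp":[-23,0,265],"roll":0,"gripper":140},{"dp":[-26,0,300],"roll":0,"gripper":140},{"dp":[-28,0,330],"roll":0,"gripper":140}]'
python3 -m crank '[{"dp":[-1,0,18],"roll":0,"gripper":140},{"dp":[-2,0,26],"roll":0,"gripper":140},{"dp":[-2,0,28],"roll":0,"gripper":140},{"dp":[-2,20,28],"roll":0,"gripper":140},{"dp":[-2,45,28],"roll":0,"gripper":140},{"dp":[-2,60,28],"roll":0,"gripper":140},{"dp":[-2,65,28],"roll":0,"gripper":140},{"dp":[-2,65,28],"roll":0,"gripper":140}]'
python3 - <<'E'
from h import *
np.set_printoptions(precision=1,suppress=True)
go(472,40,155,8.9)
p=eyes.capture("side");t=eyes.capture("top");w=eyes.capture("wrist")
im=np.vstack([cv2.resize(p["color"][150:300,230:400],None,fx=2.5,fy=2.5,interpolation=cv2.INTER_CUBIC)])
im2=cv2.resize(w["color"][:, :],(500,375))
c=np.zeros((375,925,3),np.uint8);c[:,:425]=im;c[:,425:]=im2
cv2.imwrite("pics/m1.png",cv2.resize(c,(798,324))[:,:,::-1])
for l in("red_bottle","cradle"):
  for q in(p,t,w):
    print(l,[(np.round(d["centre"]),round(d["confidence"],2)) for d in models.spot_point(q,l)[:4]],[(np.round(d["extent"]),round(d["confidence"],2)) for d in models.spot_in(q,l)[:4]])
b=(472,40)
for z in(70,130,68+136,68+191): print(z,proj(p,(*b,z)),proj(t,(*b,z)),fproj(w,np.array((*b,z))))
E
```

```text
time_s: 12.12
eef_pos: [476.2, 15.0, 233.4]
ee_rot: [0.705, -0.704, -0.054, 0.056]
force: [0.8, -0.2, -2.6]
grip_width: 0.633
time_s: 12.78
eef_pos: [471.1, 39.5, 169.2]
ee_rot: [0.705, -0.705, -0.053, 0.056]
force: [-0.3, -0.5, -1.3]
grip_width: 0.634
dp [ 1.  14.2  0.4] roll -0.001 yaw now 8.8 pos [471.1  39.5 169.2] F [-0.3 -0.5 -1.3] w 0.634 t 12.78
red_bottle [(array([250., 327.]), 0.91), (array([332., 372.]), 0.82), (array([279., 350.]), 0.72), (array([300., 237.]), 0.58)] [(array([300., 211.,  24.,  62.]), 0.77), (array([276., 319.,  28.,  88.]), 0.59), (array([334., 333.,  33.,  90.]), 0.56)]
red_bottle [(array([430., 189.]), 0.96), (array([407., 263.]), 0.83), (array([430., 234.]), 0.77)] [(array([415., 258.,  32.,  28.]), 0.85), (array([436., 182.,  30.,  36.]), 0.72)]
red_bottle [(array([321., 235.]), 0.96), (array([60., 53.]), 0.84)] [(array([  7., 101.,  14.,  47.]), 0.86), (array([322., 299., 143., 209.]), 0.81), (array([40., 42., 79., 82.]), 0.57)]
cradle [(array([290., 240.]), 0.92), (array([310., 211.]), 0.69)] [(array([343., 268., 146.,  79.]), 0.79)]
cradle [(array([326., 211.]), 0.62)] [(array([304., 219., 138., 107.]), 0.9), (array([323., 211.,  19.,  21.]), 0.45)]
cradle [(array([326., 190.]), 0.68), (array([192., 290.]), 0.57)] [(array([243., 287., 304., 312.]), 0.57)]
70 [302.3 232.9] [292.6 261.6] [322.5 235.5]
130 [301.6 212.1] [291.6 257.8] [322.8 262.7]
204 [300.7 185.3] [290.3 252.5] [323.5 325.5]
259 [299.9 164.6] [289.2 248.2] [324.5 425.6]
```

View pics/m1.png

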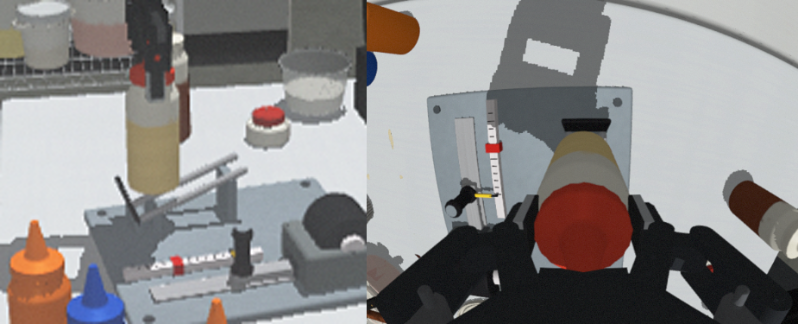

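The bottle hangs upright over the cradle. Its base is centred on the foot stop (wrist crop, 585 for both), about 11 mm up-slope of the stop's top edge (side crop 128 vs 118). I'll lower it onto the rods.

```bash
python3 -m crank '[{"dp":[1,5,0],"roll":0,"gripper":140},{"dp":[1,9,0],"roll":0,"gripper":140},{"dp":[1,9,0],"roll":0,"gripper":140}]' 20;python3 -m crank '[{"dp":[0,3,0],"roll":0,"gripper":140},{"dp":[0,3,0],"roll":0,"gripper":140}]';python3 -m crank '[{"dp":[0,3,0],"roll":0,"gripper":140},{"dp":[0,3,0],"roll":0,"gripper":140}]';python3 -m crank '[{"dp":[0,2,0],"roll":0,"gripper":140},{"dp":[0,2,0],"roll":0,"gripper":140}]'
```

```text
time_s: 13.78
eef_pos: [472.2, 40.5, 160.6]
ee_rot: [0.705, -0.705, -0.054, 0.055]
force: [-1.0, 0.1, -1.9]
grip_width: 0.633
time_s: 13.95
eef_pos: [472.4, 40.5, 158.1]
ee_rot: [0.705, -0.705, -0.055, 0.055]
force: [-0.1, 0.2, -1.8]
grip_width: 0.633
time_s: 14.12
eef_pos: [472.5, 40.5, 155.3]
ee_rot: [0.705, -0.705, -0.055, 0.055]
force: [-0.6, 0.0, -1.5]
grip_width: 0.637
time_s: 14.28
eef_pos: [472.6, 40.4, 153.5]
ee_rot: [0.705, -0.705, -0.055, 0.055]
force: [-0.2, -0.2, -1.6]
grip_width: 0.634
```

```bash
for i in 1 2 3; do python3 -m crank '[{"dp":[0,2,0],"roll":0,"gripper":140},{"dp":[0,2,0],"roll":0,"gripper":140}]' | grep -E "pos|force"; done
```

```text
eef_pos: [473.2, 40.5, 152.8]
force: [-2.9, 1.3, 7.5]
eef_pos: [474.0, 40.5, 152.3]
force: [-4.3, 2.3, 19.5]
eef_pos: [474.8, 40.6, 152.0]
force: [-6.4, 2.7, 33.4]
```

Contact comes at TCP≈153, as predicted (155). I'll ease off the press and start the arc about the contact edge.

```bash
python3 -m crank '[{"dp":[0,-3,0],"roll":0,"gripper":140},{"dp":[6,-4,0],"roll":0,"gripper":140},{"dp":[12,-5,0],"roll":0,"gripper":140},{"dp":[18,-5.5,0],"roll":0,"gripper":140},{"dp":[24,-6,0],"roll":0,"gripper":140},{"dp":[24,-6,0],"roll":0,"gripper":140}]' 20
cat > chk.py <<'E'
from h import *
np.set_printoptions(precision=1,suppress=True)
def st(name=None):
    p=eyes.capture("side");go(472,40,153,8.9)
    print([(np.round(d["centre"]),round(d["confidence"],2)) for d in models.spot_point(p,"red_bottle") if d["centre"][1]<300],[(np.round(d["extent"]),round(d["confidence"],2)) for d in models.spot_in(p,"red_bottle") if d["extent"][1]<270])
    # pale-yellow/white body axis by colour, red cap centroid
    im=p["color"][130:290,260:400];h=cv2.cvtColor(im,cv2.COLOR_RGB2HSV)
    y=((h[...,0]>18)&(h[...,0]<34)&(h[...,1]>60)&(h[...,2]>80)).astype(np.uint8)
    r=(((h[...,0]<6)|(h[...,0]>174))&(h[...,1]>130)&(h[...,2]>70)).astype(np.uint8)
    for n,m in(("yellow",y),("red",r)):
        k,_,s,c=cv2.connectedComponentsWithStats(m)
        for i in range(1,k):
            if s[i,4]>12:
                ys,xs=np.where(_==i);v=np.linalg.eigh(np.cov(xs,ys))[1][:,1]
                print(n,"c",c[i]+[260,130],"bbox",s[i,:4]+[260,130,0,0],"n",s[i,4],"axis deg",round(np.degrees(np.arctan2(-v[1],v[0]))%180,0))
    if name: save(p,name,(240,130,400,290),3)
    return p
E
python3 -c "from chk import *;st('a1')"
```

```text
time_s: 15.28
eef_pos: [497.8, 43.9, 154.4]
ee_rot: [-0.705, 0.705, 0.056, -0.054]
force: [-0.4, -1.3, 7.5]
grip_width: 0.628
dp [-25.8   1.4   0.1] roll 0.000 yaw now 8.9 pos [497.5  43.9 154.4] F [-1.1 -0.8  7.1] w 0.634 t 15.33
[(array([302., 242.]), 0.68)] [(array([306., 213.,  33.,  64.]), 0.64)]
yellow c [296.2 169. ] bbox [295 164   4  13] n 29 axis deg 92.0
yellow c [304.6 226.5] bbox [292 208  28  36] n 722 axis deg 79.0
red c [305.1 187.7] bbox [303 184   5   9] n 34 axis deg 105.0
red c [319.7 189.9] bbox [318 186   5   8] n 28 axis deg 74.0
red c [354.3 202.3] bbox [347 199  15   7] n 73 axis deg 179.0
red c [312.1 272.5] bbox [310 269   5   8] n 31 axis deg 104.0
```

The bottle axis now reads 79° in the side view, so it is pivoting in the jaws as planned. I'll continue the arc.

```bash
python3 -m crank '[{"dp":[6,0,0],"roll":0,"gripper":140},{"dp":[12,1,0],"roll":0,"gripper":140},{"dp":[18,1,0],"roll":0,"gripper":140},{"dp":[24,2,0],"roll":0,"gripper":140},{"dp":[30,3,0],"roll":0,"gripper":140},{"dp":[36,5,0],"roll":0,"gripper":140},{"dp":[42,6.5,0],"roll":0,"gripper":140},{"dp":[47,8,0],"roll":0,"gripper":140},{"dp":[47,8,0],"roll":0,"gripper":140}]'
python3 -c "from chk import *;st()"
```

```text
time_s: 16.18
eef_pos: [543.1, 51.5, 144.9]
ee_rot: [0.705, -0.705, -0.054, 0.055]
force: [-0.7, 0.3, -0.5]
grip_width: 0.605
dp [-71.5  -7.9  -0.4] roll -0.000 yaw now 8.9 pos [542.6  51.5 145. ] F [-0.4  0.8 -0.9] w 0.604 t 16.23
[(array([299., 237.]), 0.93)] [(array([319., 211.,  52.,  64.]), 0.85), (array([352., 269.,  30.,  30.]), 0.27)]
yellow c [296.4 169. ] bbox [295 164   5  13] n 29 axis deg 89.0
yellow c [308.8 223.8] bbox [291 203  38  40] n 780 axis deg 55.0
red c [338.4 189.5] bbox [335 178   9  23] n 88 axis deg 77.0
red c [354.5 202.4] bbox [347 199  15   8] n 75 axis deg 177.0
red c [312.2 272.7] bbox [310 269   5   8] n 31 axis deg 102.0
```

```bash
python3 -m crank '[{"dp":[6,3,0],"roll":0,"gripper":140},{"dp":[12,5,0],"roll":0,"gripper":140},{"dp":[17,8,0],"roll":0,"gripper":140},{"dp":[22,11,0],"roll":0,"gripper":140},{"dp":[27,14,0],"roll":0,"gripper":140},{"dp":[32,17,0],"roll":0,"gripper":140},{"dp":[37,21,0],"roll":0,"gripper":140},{"dp":[41,24,0],"roll":0,"gripper":140},{"dp":[41,24,0],"roll":0,"gripper":140}]'
python3 -c "from chk import *;st()"
```

```text
time_s: 17.08
eef_pos: [583.7, 57.8, 120.8]
ee_rot: [0.705, -0.705, -0.055, 0.055]
force: [-0.6, -1.1, 0.8]
grip_width: 0.587
dp [-112.9  -31.8   -0.3] roll -0.000 yaw now 8.9 pos [583.4  57.8 121.2] F [ 0.2 -0.4  0.1] w 0.587 t 17.13
[(array([300., 235.]), 0.6)] [(array([328., 219.,  66.,  48.]), 0.91)]
yellow c [296.4 169. ] bbox [295 164   5  13] n 29 axis deg 89.0
yellow c [316.4 223.1] bbox [297 204  40  38] n 797 axis deg 34.0
red c [355.7 200.8] bbox [350 192  14  19] n 141 axis deg 63.0
red c [312.  272.4] bbox [309 269   6   8] n 33 axis deg 107.0
```

```bash
python3 -m crank '[{"dp":[5,4,0],"roll":0,"gripper":140},{"dp":[10,9,0],"roll":0,"gripper":140},{"dp":[14,13,0],"roll":0,"gripper":140},{"dp":[18,18,0],"roll":0,"gripper":140},{"dp":[21,22,0],"roll":0,"gripper":140},{"dp":[23,26,0],"roll":0,"gripper":140},{"dp":[23,26,0],"roll":0,"gripper":140}]'
python3 - <<'E'
from chk import *
p=st()
th=np.radians(8.9);a=np.radians(20)
def C(x,y,z):
    lx=-98.5+np.cos(a)*x-np.sin(a)*z;ly=84.6+y
    return np.array([543+np.cos(th)*lx-np.sin(th)*ly,-34.5+np.sin(th)*lx+np.cos(th)*ly,58+np.sin(a)*x+np.cos(a)*z])
for x in(0,50,136,147,191): print(x,C(x,0,0),proj(p,C(x,0,0)))
E
```

```text
time_s: 17.82
eef_pos: [611.0, 62.7, 99.4]
ee_rot: [0.705, -0.705, -0.06, 0.05]
force: [8.2, 8.1, 18.8]
grip_width: 0.574
dp [-139.8  -55.4   -1.1] roll -0.000 yaw now 8.9 pos [610.6  62.8  99.5] F [ 7.4  9.  17.8] w 0.579 t 17.87
[(array([304., 224.]), 0.83)] [(array([337., 219.,  72.,  29.]), 0.93)]
yellow c [296.4 169. ] bbox [295 164   5  13] n 28 axis deg 89.0
yellow c [321.1 218.2] bbox [302 205  39  28] n 859 axis deg 9.0
red c [363.7 212.7] bbox [357 208  17  14] n 82 axis deg 40.0
red c [312.1 272.4] bbox [309 269   6   8] n 32 axis deg 107.0
0 [432.6  33.8  58. ] [287.5 239.1]
50 [479.   41.1  75.1] [304.9 230.8]
136 [558.9  53.6 104.5] [334.5 216.7]
147 [569.1  55.2 108.3] [338.3 214.9]
191 [609.9  61.6 123.3] [353.4 207.7]
```

The bottle over-rotated: the axis reads 9° where 25° is expected for lying on the rods. It is levering over the rods' upper ends while still too far up-slope. I'll raise the cap end a bit, then draw it down the slope to the stop.

```bash
python3 -m crank '[{"dp":[-2,-4,0],"roll":0,"gripper":140},{"dp":[-5,-9,0],"roll":0,"gripper":140},{"dp":[-8,-13,0],"roll":0,"gripper":140},{"dp":[-12,-16,0],"roll":0,"gripper":140},{"dp":[-12,-16,0],"roll":0,"gripper":140}]'
python3 -c "from chk import *;st()"
```

```text
time_s: 18.38
eef_pos: [593.6, 59.2, 111.7]
ee_rot: [-0.705, 0.705, 0.055, -0.055]
force: [0.4, 0.3, -1.3]
grip_width: 0.541
dp [-123.3  -41.5   -0.1] roll -0.000 yaw now 8.9 pos [593.8  59.2 111.4] F [ 0.8 -0.2 -0.7] w 0.544 t 18.43
[(array([300., 231.]), 0.75)] [(array([332., 223.,  71.,  46.]), 0.72)]
yellow c [296.4 169. ] bbox [295 164   5  13] n 28 axis deg 89.0
yellow c [318.2 224. ] bbox [299 207  40  35] n 805 axis deg 27.0
red c [357.9 205.7] bbox [352 199  16  19] n 118 axis deg 59.0
red c [312.1 272.4] bbox [309 269   6   8] n 31 axis deg 107.0
```

```bash
python3 -m crank '[{"dp":[-5,2,0],"roll":0,"gripper":140},{"dp":[-10,3.5,0],"roll":0,"gripper":140},{"dp":[-15,5,0],"roll":0,"gripper":140},{"dp":[-20,7,0],"roll":0,"gripper":140},{"dp":[-25,9,0],"roll":0,"gripper":140},{"dp":[-28,10,0],"roll":0,"gripper":140},{"dp":[-28,10,0],"roll":0,"gripper":140}]'
python3 -c "from chk import *;st()"
```

```text
time_s: 19.12
eef_pos: [565.6, 55.1, 101.4]
ee_rot: [0.705, -0.705, -0.054, 0.055]
force: [-1.0, -0.2, -1.5]
grip_width: 0.545
dp [-95.3 -51.4  -0.4] roll -0.000 yaw now 8.9 pos [566.1  55.1 101.6] F [ 0.1  0.6 -2.2] w 0.548 t 19.17
[(array([290., 237.]), 0.62)] [(array([323., 227.,  71.,  40.]), 0.69)]
yellow c [296.3 169.2] bbox [295 164   4  13] n 27 axis deg 91.0
yellow c [307.4 228.9] bbox [288 212  40  35] n 792 axis deg 29.0
red c [350.7 207.6] bbox [342 199  20  23] n 182 axis deg 50.0
red c [312.1 272.4] bbox [309 269   6   8] n 32 axis deg 107.0
```

```bash
for i in 1 2 3 4; do python3 -m crank '[{"dp":[-1.5,0.5,0],"roll":0,"gripper":140},{"dp":[-3,1.1,0],"roll":0,"gripper":140},{"dp":[-3,1.1,0],"roll":0,"gripper":140}]' | grep -E "pos|force|wid"; done
python3 -c "from chk import *;st()"
```

```text
eef_pos: [563.4, 54.6, 100.5]
force: [0.2, -0.0, -1.8]
grip_width: 0.546
eef_pos: [560.3, 54.2, 99.4]
force: [-0.3, -0.8, -1.6]
grip_width: 0.544
eef_pos: [557.3, 53.7, 98.2]
force: [-1.1, -1.1, -2.0]
grip_width: 0.545
eef_pos: [555.5, 53.3, 97.9]
force: [3.7, 1.2, 0.4]
grip_width: 0.549
dp [-84.4 -55.4  -0.3] roll -0.000 yaw now 8.9 pos [555.5  53.3  97.9] F [3.7 1.6 1.5] w 0.549 t 20.32
[(array([288., 237.]), 0.84)] [(array([318., 229.,  70.,  45.]), 0.66)]
yellow c [296.4 169. ] bbox [295 164   5  13] n 29 axis deg 89.0
yellow c [303.6 230.8] bbox [285 214  40  35] n 801 axis deg 28.0
red c [348.7 208.4] bbox [338 199  24  25] n 188 axis deg 44.0
red c [312.  272.4] bbox [309 269   6   8] n 33 axis deg 107.0
```

The foot stop contact registers at +3.7 N. I'll settle it onto the rods before letting go.

```bash
for i in 1 2; do python3 -m crank '[{"dp":[0,2,0],"roll":0,"gripper":140},{"dp":[0,2,0],"roll":0,"gripper":140}]' | grep -E "pos|force|wid"; done
python3 -c "from chk import *;st()"
```

```text
eef_pos: [556.2, 53.3, 96.2]
force: [6.5, 2.6, 3.1]
grip_width: 0.544
eef_pos: [556.6, 53.4, 95.3]
force: [4.1, 2.7, 11.6]
grip_width: 0.543
dp [-85.3 -58.1  -0.2] roll -0.000 yaw now 8.9 pos [556.6  53.4  95.4] F [ 4.3  1.7 10.6] w 0.544 t 20.8
[(array([287., 240.]), 0.76), (array([341., 283.]), 0.71)] [(array([318., 229.,  68.,  44.]), 0.68)]
yellow c [296.4 169. ] bbox [295 164   5  13] n 29 axis deg 89.0
yellow c [303.9 231.1] bbox [284 214  40  35] n 804 axis deg 26.0
red c [348.9 209. ] bbox [339 199  23  26] n 193 axis deg 47.0
red c [312.1 272.3] bbox [309 269   6   8] n 32 axis deg 107.0
```

```bash
python3 -m crank '[{"dp":[0,-1.5,0],"roll":0,"gripper":110},{"dp":[0,-1.5,0],"roll":0,"gripper":80},{"dp":[0,-1.5,0],"roll":0,"gripper":40},{"dp":[0,-1.5,0],"roll":0,"gripper":0},{"dp":[0,-1.5,0],"roll":0,"gripper":0},{"dp":[0,-1.5,0],"roll":0,"gripper":0}]'
python3 -m crank '[{"dp":[0,-5,0],"roll":0,"gripper":0},{"dp":[0,-12,0],"roll":0,"gripper":0},{"dp":[0,-30,0],"roll":0,"gripper":0},{"dp":[0,-60,0],"roll":0,"gripper":0},{"dp":[0,-100,0],"roll":0,"gripper":0},{"dp":[0,-130,0],"roll":0,"gripper":0},{"dp":[0,-130,0],"roll":0,"gripper":0}]'
python3 - <<'E'
from chk import *
p=st()
w=eyes.capture("wrist");t=eyes.capture("top")
for l in("red_bottle","knob_grip","pointer_tip","mark","cradle"):
    print(l,[(np.round(d["centre"]),round(d["confidence"],2)) for d in models.spot_point(w,l)[:3]])
c=np.zeros((480,800,3),np.uint8)
c[:,:480]=w["color"][:,120:600]
c[:240,480:]=cv2.resize(p["color"][150:300,240:440],(320,240),interpolation=cv2.INTER_CUBIC)
c[240:,480:]=cv2.resize(t["color"][170:305,220:400],(320,240),interpolation=cv2.INTER_CUBIC)
cv2.imwrite("pics/m2.png",c[:,:,::-1])
print("knob pred",fproj(w,np.array((558.2,-113.1,82))), "mark pred",fproj(w,np.array((486,-79.8,24))))
E
```

```text
time_s: 21.4
eef_pos: [554.4, 53.2, 94.5]
ee_rot: [0.705, -0.705, -0.054, 0.055]
force: [-0.1, 0.8, -0.0]
grip_width: 0.996
time_s: 21.98
eef_pos: [556.8, 53.1, 232.1]
ee_rot: [-0.704, 0.706, 0.059, -0.051]
force: [-0.3, 0.1, -0.8]
grip_width: 1.002
dp [-85.4  75.    0.1] roll -0.000 yaw now 8.9 pos [555.8  53.2 228.6] F [ 0.1  0.3 -0.2] w 1.003 t 22.03
[(array([289., 239.]), 0.83)] [(array([318., 228.,  74.,  44.]), 0.89)]
yellow c [296.4 169. ] bbox [295 164   5  13] n 28 axis deg 89.0
yellow c [303.8 230.9] bbox [284 214  41  34] n 800 axis deg 25.0
red c [345.9 209.5] bbox [332 199  30  26] n 236 axis deg 36.0
red c [312.1 272.6] bbox [310 269   5   8] n 27 axis deg 103.0
red_bottle [(array([30., 42.]), 0.73), (array([324.,  86.]), 0.66)]
knob_grip [(array([151., 198.]), 0.9)]
pointer_tip [(array([201., 192.]), 0.97), (array([542., 210.]), 0.17)]
mark [(array([205., 126.]), 0.66)]
cradle []
knob pred [137.3 200.7] mark pred [199.2 124.1]
```

Released: the axis reads 25° and the base is at (289,239), which matches the lying pose. Now on to the knob.

```bash
python3 -m crank '[{"dp":[-5,0,-30],"roll":0,"gripper":0},{"dp":[-9,0,-60],"roll":0,"gripper":0},{"dp":[-14,0,-95],"roll":0,"gripper":0},{"dp":[-18,0,-130],"roll":0,"gripper":0},{"dp":[-23,20,-155],"roll":0,"gripper":0},{"dp":[-23,50,-164],"roll":0,"gripper":0},{"dp":[-23,80,-164],"roll":0,"gripper":0},{"dp":[-23,90,-164],"roll":0,"gripper":0},{"dp":[-23,90,-164],"roll":0,"gripper":0}]'
cat > kn.py <<'E'
from chk import *
from scipy.optimize import least_squares
def inv(p,uv,z): return least_squares(lambda a:fproj(p,np.array([a[0],a[1],z]))-uv,[550,-100]).x
def kn():
    w=eyes.capture("wrist");go(558,-113,100,8.9);e=ctrl.sense()["eef_pos"];R=rot()
    for l,z in(("knob_grip",56),("pointer_tip",30),("mark",12)):
        for d in models.spot_point(w,l)[:2]: print("w",l,np.round(d["centre"],1),round(d["confidence"],2),"world",inv(w,d["centre"],z),"tool xz rel",(R.T@(np.append(inv(w,d["centre"],z),z)-e))[[0,2]])
    return w
E
python3 - <<'E'
from kn import *
w=kn()
S=eyes.capture("side");T=eyes.capture("top")
for l in("knob_grip","pointer_tip","mark"):
    print(l,[[(np.round(d["centre"],1),round(d["confidence"],2)) for d in models.spot_point(p,l)[:2]] for p in(S,T)])
im=w["color"];h=cv2.cvtColor(im,cv2.COLOR_RGB2HSV)
c=np.zeros((480,800,3),np.uint8)
c[:,:480]=im[:,80:560]
c[:240,480:]=cv2.resize(S["color"][150:300,240:440],(320,240),interpolation=cv2.INTER_CUBIC)
c[240:,480:]=cv2.resize(T["color"][170:305,220:400],(320,240),interpolation=cv2.INTER_CUBIC)
cv2.imwrite("pics/m3.png",c[:,:,::-1])
E
```

```text
time_s: 23.23
eef_pos: [556.1, -111.8, 132.5]
ee_rot: [0.706, -0.704, -0.053, 0.056]
force: [0.8, 0.8, 0.1]
grip_width: 0.995
dp [ 0.7 34.8 -1.1] roll 0.000 yaw now 8.9 pos [ 557.2 -112.   134.8] F [-0.4 -0.5  1. ] w 0.999 t 23.28
w knob_grip [320.3 251. ] 0.7 world [ 559.7 -112.2] tool xz rel [ 2.6 -0.6]
w pointer_tip [380.9 238.5] 0.96 world [551.3 -68.3] tool xz rel [ 1.1 44. ]
w pointer_tip [321.8 228.3] 0.75 world [ 550.5 -112.5] tool xz rel [-6.6  0.5]
w mark [379.6 148.5] 0.96 world [486.9 -78.3] tool xz rel [-64.1  44.1]
knob_grip [[], []]
pointer_tip [[(array([336.1, 264.8]), 0.65)], []]
mark [[(array([311.3, 272.8]), 0.6)], [(array([392.7, 152.4]), 0.74)]]
```

The knob is centred between the jaws (offset +2.6, -0.6 mm). The wrist nets put the mark 65.2 mm from the pointer; the earlier fit gave 66. Descending now.

```bash
python3 -m crank '[{"dp":[2,25,-0.5],"roll":0,"gripper":0},{"dp":[2,50,-0.5],"roll":0,"gripper":0},{"dp":[2,75,-0.5],"roll":0,"gripper":0},{"dp":[2,85,-0.5],"roll":0,"gripper":0},{"dp":[2,93,-0.5],"roll":0,"gripper":0},{"dp":[2,98,-0.5],"roll":0,"gripper":0},{"dp":[2,98,-0.5],"roll":0,"gripper":0}]'; python3 -m crank '[{"dp":[0,4,0],"roll":0,"gripper":0},{"dp":[0,8,0],"roll":0,"gripper":0},{"dp":[0,8,0],"roll":0,"gripper":0}]'; python3 -m crank '[{"dp":[0,0,0],"roll":0,"gripper":80},{"dp":[0,0,0],"roll":0,"gripper":150},{"dp":[0,0,0],"roll":0,"gripper":190},{"dp":[0,0,0],"roll":0,"gripper":235},{"dp":[0,0,0],"roll":0,"gripper":235},{"dp":[0,0,0],"roll":0,"gripper":235},{"dp":[0,0,0],"roll":0,"gripper":235},{"dp":[0,0,0],"roll":0,"gripper":235}]' 60
```

```text
time_s: 24.42
eef_pos: [559.5, -112.6, 36.8]
ee_rot: [0.705, -0.705, -0.055, 0.055]
force: [0.1, 0.1, -0.2]
grip_width: 1.003
time_s: 24.67
eef_pos: [559.3, -112.5, 28.6]
ee_rot: [0.705, -0.705, -0.055, 0.055]
force: [0.1, -0.4, -0.5]
grip_width: 0.998
time_s: 25.33
eef_pos: [559.0, -110.6, 29.1]
ee_rot: [0.706, -0.704, -0.055, 0.055]
force: [-1.6, 10.4, 7.9]
grip_width: 0.251
```

The grip reads ~21 mm, so the pads bear on the 24 mm head. The hold is firm with about 10 N of side force, so I'll ease it sideways by 2 mm and pull a first 30 mm.

```bash
python3 -m crank '[{"dp":[0,-1,2],"roll":0,"gripper":235},{"dp":[-3,-1,2],"roll":0,"gripper":235},{"dp":[-7,-1,2],"roll":0,"gripper":235},{"dp":[-11,-1,2],"roll":0,"gripper":235},{"dp":[-15,-1,2],"roll":0,"gripper":235},{"dp":[-19,-1,2],"roll":0,"gripper":235},{"dp":[-23,-1,2],"roll":0,"gripper":235},{"dp":[-27,-1,2],"roll":0,"gripper":235},{"dp":[-30,-1,2],"roll":0,"gripper":235},{"dp":[-30,-1,2],"roll":0,"gripper":235}]' 70; python3 -c "from kn import *;kn()"
```

```text
time_s: 26.17
eef_pos: [529.0, -115.4, 29.4]
ee_rot: [0.705, -0.705, -0.055, 0.055]
force: [6.5, -1.2, -9.9]
grip_width: 0.25
dp [ 28.8 -70.7  -2.1] roll -0.001 yaw now 8.9 pos [ 529.2 -115.3   29.3] F [  5.6  -1.  -10. ] w 0.248 t 26.22
w knob_grip [321.3 320.7] 0.77 world [ 530.2 -115.6] tool xz rel [ 1.  -0.5]
w pointer_tip [414.2 289. ] 0.88 world [521.2 -72.6] tool xz rel [-1.3 43.4]
w mark [412.  211.5] 0.69 world [487.9 -77. ] tool xz rel [-34.9  44.3]
```

```bash
python3 -m crank '[{"dp":[-3,1,0],"roll":0,"gripper":235},{"dp":[-7,1,0],"roll":0,"gripper":235},{"dp":[-11,1,0],"roll":0,"gripper":235},{"dp":[-15,1,0],"roll":0,"gripper":235},{"dp":[-19,1,0],"roll":0,"gripper":235},{"dp":[-23,1,0],"roll":0,"gripper":235},{"dp":[-27,1,0],"roll":0,"gripper":235},{"dp":[-29,1,0],"roll":0,"gripper":235},{"dp":[-29,1,0],"roll":0,"gripper":235}]' 70
cat > pm.py <<'E'
from kn import *
def px(w):
    h=cv2.cvtColor(w["color"],cv2.COLOR_RGB2HSV);out={}
    w2=w["color"][180:400,380:470];h=h[180:400,380:470]
    for n,m in(("red",((h[...,0]<8)|(h[...,0]>172))&(h[...,1]>140)&(h[...,2]>60)),("yel",(h[...,0]>18)&(h[...,0]<34)&(h[...,1]>120)&(h[...,2]>90))):
        k,_,s,c=cv2.connectedComponentsWithStats(m.astype(np.uint8))
        for i in range(1,k):
            if s[i,4]>5: print(n,c[i]+[380,180],s[i]+[380,180,0,0,0])
E
python3 -c "
from pm import *
w=kn();px(w);save(w,'w9',(340,200,500,360),3.5)"
```

```text
time_s: 27.12
eef_pos: [501.4, -119.8, 29.3]
ee_rot: [-0.705, 0.705, 0.056, -0.054]
force: [7.5, 0.7, -4.6]
grip_width: 0.249
dp [ 57.  -70.6  -2. ] roll -0.001 yaw now 8.9 pos [ 501.5 -119.8   29.3] F [ 7.6  1.6 -2.7] w 0.251 t 27.17
w pointer_tip [413.5 292.2] 0.61 world [495.3 -77. ] tool xz rel [ 0.4 43.2]
w mark [408.2 263.3] 0.81 world [487.  -77.6] tool xz rel [-7.9 44. ]
red [411.7 271.9] [ 390  254   45   32 1065]
yel [390.2 290.2] [380 285  22  11 220]
```

Run:
```python
from pm import *
w=eyes.capture("wrist");e=ctrl.sense()["eef_pos"];R=rot()
def P(tx,tz,z): 
    X=e+R[:,0]*tx+R[:,2]*tz; X[2]=z; return fproj(w,X)
for tx in(-9,-8,-7,-6,-5):
    for ty in (26,):
        print("mark",tx,"top row far",P(tx-6,44,26),P(tx-6,44,12),"near",P(tx+6,44,26),"top centre",P(tx,44,26))
for tx in(-2,-1,0,1,2): print("pointer",tx,P(tx,20,30),P(tx,30,30),P(tx,43,30))
h=cv2.cvtColor(w["color"],cv2.COLOR_RGB2HSV)
for c in(384,390,395,400): 
    m=np.where((h[270:310,c,0]>18)&(h[270:310,c,0]<34)&(h[270:310,c,1]>110))[0]+270;print("yel rows",c,m.min() if len(m) else 0,m.max() if len(m) else 0)
for c in range(392,436,6):
    m=np.where(((h[240:300,c,0]<8)|(h[240:300,c,0]>172))&(h[240:300,c,1]>140)&(h[240:300,c,2]>60))[0]+240
    print("red",c,m.min() if len(m) else 0,m.max() if len(m) else 0,"V",w["color"][m.min():m.max()+1:3,c,0] if len(m) else 0)
```

```text
mark -9 top row far [415.8 258.6] [409.2 249.8] near [413.8 282.2] top centre [414.8 270.6]
mark -8 top row far [415.6 260.6] [409.1 251.7] near [413.6 284.2] top centre [414.6 272.5]
mark -7 top row far [415.5 262.6] [409.  253.6] near [413.4 286.1] top centre [414.5 274.5]
mark -6 top row far [415.3 264.6] [408.8 255.4] near [413.3 288. ] top centre [414.3 276.4]
mark -5 top row far [415.1 266.6] [408.7 257.3] near [413.1 289.9] top centre [414.1 278.4]
pointer -2 [365.4 288.2] [386.6 287.9] [413.5 287.4]
pointer -1 [365.3 290.2] [386.5 289.9] [413.3 289.4]
pointer 0 [365.2 292.1] [386.3 291.8] [413.1 291.3]
pointer 1 [365.1 294.1] [386.2 293.8] [413.  293.2]
pointer 2 [365.1 296. ] [386.1 295.7] [412.8 295.1]
yel rows 384 286 295
yel rows 390 285 295
yel rows 395 285 295
yel rows 400 286 294
red 392 254 279 V [105 102 102  97 102  98 102 102 103]
red 398 260 283 V [106 116 124 119 122 123 122 119]
red 404 262 284 V [116 122 119 118 119 123 122 121]
red 410 262 284 V [103 119 121 123 122 125 121 121]
red 416 262 283 V [110 124 120 123 123 118 122 118]
red 422 262 284 V [120 122 118 120 119 120 128 225]
red 428 255 284 V [108 104 102 120 115 132 155 224 230 229]
red 434 262 274 V [175 228 224 221 208]
```

View pics/w9.png

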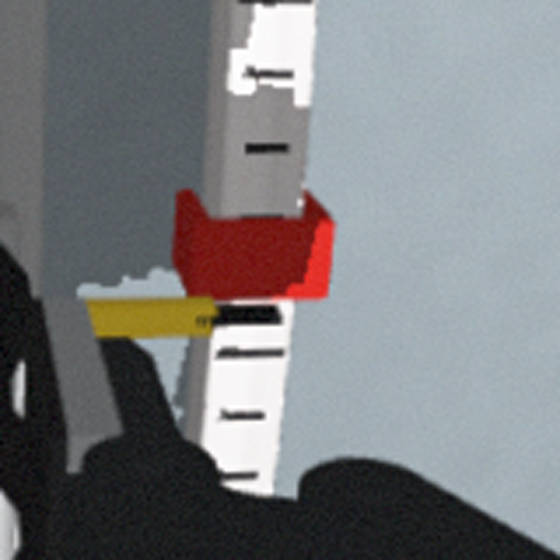

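The close crop shows the pointer's black tip at (247,316) and the red clip's top face centred at (250,256). Corrected for height, about 7 mm is still to go; the total travel says 6.8 to 7.6.

```bash
python3 -m crank '[{"dp":[-2,0,0],"roll":0,"gripper":235},{"dp":[-5,0,0],"roll":0,"gripper":235},{"dp":[-7.1,0,0],"roll":0,"gripper":235},{"dp":[-7.1,0,0],"roll":0,"gripper":235},{"dp":[-7.1,0,0],"roll":0,"gripper":235}]' 70
cat > fin.py <<'E'
from pm import *
w=kn();e=ctrl.sense()["eef_pos"];R=rot()
print("travel",-(R[:,0]@(e-np.array([559.2,-112,29]))))
h=cv2.cvtColor(w["color"],cv2.COLOR_RGB2HSV)
def P(tx,tz,z):
    X=e+R[:,0]*tx+R[:,2]*tz; X[2]=z; return fproj(w,X)
for c in(384,388,392):
    m=np.where((h[270:310,c,0]>18)&(h[270:310,c,0]<34)&(h[270:310,c,1]>110))[0]+270;print("yel rows",c,m.min() if len(m) else 0,m.max() if len(m) else 0)
for c in range(392,436,3):
    m=np.where(((h[240:320,c,0]<8)|(h[240:320,c,0]>172))&(h[240:320,c,1]>140)&(h[240:320,c,2]>60))[0]+240
    print("red",c,m.min() if len(m) else 0,m.max() if len(m) else 0,len(m))
for tx in(-3,-2,-1,0,1):print(tx,"marktop",P(tx-6,44,26)[1],P(tx+6,44,26)[1],"pointer",P(tx,30,30)[1])
st()
E
python3 fin.py
```

```text
time_s: 27.78
eef_pos: [494.7, -120.9, 29.3]
ee_rot: [-0.705, 0.705, 0.056, -0.054]
force: [5.7, 0.4, -3.2]
grip_width: 0.251
dp [ 63.9 -70.5  -2. ] roll -0.001 yaw now 8.9 pos [ 494.7 -120.9   29.3] F [ 7.1  0.6 -3.6] w 0.25 t 27.83
w knob_grip [319.8 321.6] 0.7 world [ 496.3 -121.7] tool xz rel [ 1.5 -1.1]
w pointer_tip [415.3 291.6] 0.71 world [488.1 -77.3] tool xz rel [ 0.2 44.1]
w mark [405.6 278.8] 0.67 world [488.8 -78.1] tool xz rel [ 0.7 43.2]
w mark [321.9 266.8] 0.59 world [ 488.7 -122. ] tool xz rel [-6.2 -0.2]
travel 65.02263581525948
yel rows 384 285 295
yel rows 388 285 295
yel rows 392 285 295
red 392 267 283 17
red 395 270 298 17
red 398 275 298 11
red 401 277 298 13
red 404 277 297 16
red 407 276 297 17
red 410 276 297 17
red 413 276 297 17
red 416 276 297 16
red 419 276 297 18
red 422 276 297 22
red 425 275 297 23
red 428 270 297 28
red 431 274 297 24
red 434 0 0 0
-3 marktop 270.6856331196681 293.7399970724208 pointer 286.07299036236566
-2 marktop 272.65026387278516 295.60852773170126 pointer 288.04297260071877
-1 marktop 274.60718825446304 297.46874775628163 pointer 290.004140648568
0 marktop 276.55634422146846 299.32062016694033 pointer 291.95644524941895
1 marktop 278.49767190291595 301.1641099507728 pointer 293.89983953310434
dp [   2.6 -123.9  162.4] roll -0.001 yaw now 8.9 pos [ 494.8 -120.9   29.3] F [ 7.8  1.8 -4.6] w 0.247 t 28.03
[(array([286., 238.]), 0.69)] [(array([318., 229.,  69.,  43.]), 0.92)]
yellow c [295.3 234.7] bbox [284 221  22  28] n 373 axis deg 110.0
red c [346.  209.4] bbox [332 199  30  26] n 244 axis deg 35.0
```

Pointer and mark agree within about 0.5 mm, and the bottle still lies in the cradle. A short hold check, then I hand in.

```bash
python3 -m crank '[{"dp":[0,0,0],"roll":0,"gripper":235},{"dp":[0,0,0],"roll":0,"gripper":235},{"dp":[0,0,0],"roll":0,"gripper":235},{"dp":[0,0,0],"roll":0,"gripper":235},{"dp":[0,0,0],"roll":0,"gripper":235},{"dp":[0,0,0],"roll":0,"gripper":235}]' 70
python3 - <<'E'
from pm import *
w=kn()
p=eyes.capture("side")
print([(np.round(d["centre"]),round(d["confidence"],2)) for d in models.spot_point(p,"white_bottle")[:2]],[(np.round(d["centre"]),round(d["confidence"],2)) for d in models.spot_point(p,"timer")[:1]],[(np.round(d["centre"]),round(d["confidence"],2)) for d in models.spot_point(p,"foil_cups")[:1]])
print(ctrl.finish_job())
E
```

```text
time_s: 28.63
eef_pos: [494.8, -120.9, 29.3]
ee_rot: [-0.705, 0.705, 0.056, -0.054]
force: [7.1, 1.3, -3.7]
grip_width: 0.247
dp [ 63.9 -70.5  -2. ] roll -0.001 yaw now 8.9 pos [ 494.8 -120.9   29.3] F [ 8.8  1.5 -2.8] w 0.247 t 28.68
w knob_grip [318.8 320.9] 0.58 world [ 496.1 -122.1] tool xz rel [ 1.2 -1.5]
w pointer_tip [418.6 288.7] 0.71 world [486.5 -76. ] tool xz rel [-1.3 45.6]
[(array([287., 238.]), 0.5)] [(array([354., 213.]), 0.59)] [(array([410., 350.]), 0.59)]
the job is handed in; nothing more can be done
None
```

The red-nozzled bottle is lying in the cradle with its bottom against the foot stop, and I have let go of it. The feed slide is pulled out to the red mark, and the gripper is still holding the knob there. I handed the job in at about 28.7 s of the 58 s allowed.

- **Bottle:** after release, the side view showed its axis at 25° in the picture, as expected for lying in the cradle. Its base was at (289,239), where (287.5,239) was expected. In the check just before hand-in the base was still within about 2 pixels of that.
- **Slide:** it is pulled out about 65 mm. The pointer and the mark agreed within about 0.5 mm in the wrist picture, and the position did not change in a half-second hold. The spring pulls with about 7–8 N.
- **Other things:** the timer and the foil cups were still in their places. The last picture gave no usable detection of the white-nozzled bottle, because the network marked the laid bottle instead. The arm never went near it.

**What disagreed with the description:**
- **Fingertip height:** the fingertips stood about 35–40 mm higher than the TCP reading and the given sizes imply. I found the depth by touch, so the first grasp closed on nothing and the second caught the collar.
- **Knob grip:** the pads appear to hold the 24 mm head of the knob rather than its stem.
- **Laying the bottle:** it briefly tipped too far over the rods' upper ends, and I corrected that before letting go. The highest force I read was about 34 N at the wrist, when the bottle first touched the rods.

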